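# Ready the calorimeter cup and rock the brass sample out of the dry block

## Task

Slide the aluminium calorimeter cup by its handle along the bench, without lifting or tipping it, into the orange ring and let go of it. Then take the brass sample that is stuck tight in the heater's dry block and work it out by rocking it side to side (along the long way of its slot, several degrees each way), letting it creep up a little with every rock: a straight pull would lift the loose dry block, which must stay down on the heater. Finish still holding the sample upright and steady just clear of the block, about a finger's breadth above its socket, with the other lab ware left where it is.

Things in the scene. Friction and masses are not known exactly. Their poses are not given: they have to be found in the camera images.
- cup_foot (a point): centre of the underside of the aluminium cup (open, 76 mm across, 75 mm tall, 0.25 kg); x axis points away from the handle, z up. Stands on the bench at the start, at the black ring
- cup_handle (a point): grasp point on the cup's straight black handle: 86 mm from the cup's axis along the cup's -x, 62 mm above the bench. The handle is a level bar along the cup's x, 14 mm wide, 12 mm high (56 to 68 mm above the bench), its outer end 113 mm from the cup's axis. Free space under it; the cup's rim, 75 mm high, begins 48 mm from this point
- ring_ready (a point): centre of the orange ring taped flat on the bench (no height), 92 mm inside diameter: where the cup must go
- socket (a point): middle of the mouth of the slot in the aluminium dry block, in its top face, 70 mm above the bench; moves with the block. z up, y along the slot, x across it. The slot is 24 mm deep and 36 mm long: 4 mm play at each end of the sample, enough to rock it 0.17 rad each way about the slot's x axis, if it is pivoted down in the slot, about 14 mm below this point
- cheeks (a point): middle of the slot between two sprung black rubber cheeks, 14 mm below its mouth. They span 7 to 21 mm below the mouth and pinch the sample's x faces with 20 N each: a straight pull takes 20 to 28 N and lifts the block. While the sample turns they drag much less: a rise of 1 to 2 mm per 0.3 rad swing leaves the block down. After 18 mm of rise they let go; after 24 mm the foot is level with the block's top
- heater: white bench heater 150 mm (x) by 160 mm (y) by 30 mm, fixed; origin under its centre, axes parallel to the socket's. On it sits the aluminium dry block, 90 mm (x) by 110 mm (y) by 40 mm, 1.1 kg, held down only by its weight: it can rise but not shift
- dry_block (a joint): how far the dry block has been lifted off the heater, m; 0 = sitting down
- sample_center (a point): centre of the brass sample: an upright bar 24 mm (its x) by 28 mm (its y) by 70 mm tall, about 0.4 kg, axes parallel to the socket's at the start. Seated, this point is 11 mm above the block's top and the sample stands 46 mm out of the block. The lowest 5 mm are a foot only 14 mm wide in y, so it can be tilted while on the slot's floor. Either pair of faces can be gripped
- sample_foot (a point): middle of the sample's underside, 35 mm below its centre
- flask: conical glass flask, 76 mm across the foot, 118 mm tall; origin under its foot
- beaker: glass beaker 68 mm across, 90 mm tall; origin under its foot
- spare: spare steel sample, same shape as the brass one, standing loose on the bench; leave it. Origin under its foot
- flask_b: conical glass flask like the other, on the black tray; origin under its foot
- flask_c: another such flask on the tray
- wash_bottle: white plastic bottle with red cap, 60 mm across, 140 mm tall; origin under its foot

How it is judged:
On the way, in this order (a step that is already met when the one before it is completed fails the run):
1. the cup stands in the orange ring, let go of, with the sample still in its slot (horizontal distance between cup_foot and ring_ready below 0.015 m and height (world z) of cup_foot below 0.004 m and angle between cup_foot's own z axis and vertical below 0.06 rad and contact force between cup and the fingers below 0.3 N and linear speed of cup below 0.02 m/s and z of sample_foot in the frame of socket below -0.002 m), for 0.2 s.
2. the sample, still in the slot, is leaned to one side (towards the slot's +y) (angle between sample_center's own y axis and vertical above 1.62 rad and z of sample_foot in the frame of socket below -0.002 m), for 0.02 s.
3. the sample, still in the slot, is leaned to the other side (angle between sample_center's own y axis and vertical below 1.52 rad and z of sample_foot in the frame of socket below -0.002 m), for 0.02 s.
At the end, for the whole second after the job is handed in: The cup stands flat within 15 mm of the orange ring's centre; the fingers hold the brass sample still and upright (within 0.15 rad) over its slot (within 25 mm sideways), its foot 4 to 40 mm above the block's top and touching nothing of the block; the dry block sits down on the heater (horizontal distance between cup_foot and ring_ready below 0.015 m and height (world z) of cup_foot below 0.004 m and angle between cup_foot's own z axis and vertical below 0.06 rad and z of sample_foot in the frame of socket between 0.004 and 0.04 m and horizontal distance between sample_foot and socket below 0.025 m and angle between sample_center's own z axis and vertical below 0.15 rad and contact force between sample and the fingers above 3 N and contact force between sample and dry_block below 0.3 N and linear speed of sample below 0.02 m/s and value of joint dry_block below 0.0015 m); the arm keeps its last pose, push and grip.
It fails at once if the cup is lifted more than 8 mm or tipped more than 0.2 rad (height (world z) of cup_foot above 0.008 m or angle between cup_foot's own z axis and vertical above 0.2 rad).
It fails at once if the dry block is lifted more than 5 mm off the heater (value of joint dry_block above 0.005 m).
It fails at once if a flask, the beaker, the wash bottle or the spare sample is moved more than 30 mm (distance of any of flask, beaker, spare, flask_b, flask_c, wash_bottle from where it was at the start of the episode above 0.03 m).
It also fails if it takes over 64 s, if anything falls off the work surface, if the arm or the gripper's body presses on something with over 40 N, if the wrist force passes 120 N, or if a joint passes its speed limit or range.

## Robot

A 6-joint arm with a two-finger parallel gripper is mounted at the origin on the work surface. World frame = base frame: x ahead of the robot, y to its left, z up, the work surface at z = 0. Lengths are in m, angles in rad, forces in N, time in s.
With the tool pointing down it reaches from about 0.15 to 0.775 m from the base axis. Payload 6.1 kg.
Tool frame: the origin (TCP) lies between the finger pads; the fingertips stand 25 mm ahead of it and the grasp point (between the pads) lies 6 mm ahead of it; z points along the fingers, y is the line along which they close (so a half turn about z gives the same grasp; the last joint's range is limited). The gripper opens to 85 mm and grips with 20 to 120 N. Pads are 22 mm wide; open, the fingers measure 114 mm over their backs; the gripper's body (76 mm by 85 mm) begins 54 mm behind the grasp point. The pads swing forward as they close: fully open they stand 13 mm farther back than shut.
Start: joints at [-1.332, 0.126, -0.04, 1.405, 0, 1.571], TCP at [0.124, -0.51, 0.256] pointing down, gripper open.
Joint ranges: [-2.72, 2.72], [-0.95, 1.95], [-1.27, 1.35], [-1.78, 2.02], [-1.46, 1.47], [-3.14, 3.14]. Speed limits (rad/s): [2.39, 2.39, 3.01, 3.14, 3.14, 3.14].

## Interface

Orientations are given as a rotation vector (axis times angle).
In Python, from workcell import bot gives the robot as it stands.
- The arm moves only by the tool play_rows, never from a script. Its argument "motion" is a list of rows, each a list of 3 entries, a list of its own where there are three numbers: the turn, a rotation vector about the tool's x, y, z in degrees, then the shift along the tool's x, y, z in mm, then the closure, from 0 (fully open) to 1 (shut). In form: [[[ax, ay, az], [tx, ty, tz], fingers], ...]. A call has 1 to 12 rows; each row shifts and turns the commanded pose from where the row before left it, along the tool's axes as they then stand; what a row does not reach is not made up. A row lasts 1/10 s, in which the tool goes at most 50 mm and 8.59 degrees, less where a joint would pass 70% of its speed; a pose out of reach is approached as far as the arm can. A call is refused whole if a number of a shift passes 50 or a number of a turn 8.59, either way. A call with a gripper value outside its range is refused whole. The fingers move at their own pace and stop on an object; "force" is the grip in N (left out, the last holds). Time passes only in rows, so rows that do not move let the fingers close. It gives the time, the measured TCP pose, the force, the opening and the grip force at its end, in the units of the state.
- bot.observe(): the state, without advancing time (a new reading comes with each control period).
- bot.grab_frame(name): name is "scene" or "top" or "wrist"; returns a dict with "frame" (420x560x3 uint8, red, green, blue), "fov_y" (degrees; the focal length in pixels is half the picture's height over the tangent of half this angle, whatever the lens; pixels are square), "cx", "cy" (the principal point, pixels), "rvec" (rotation vector, rad) and "tvec" (3), from world to camera coordinates, as OpenCV has them. Camera axes: x right, y down, z forward; pixel columns grow to the right and rows downward; lengths in m; the calibration is good to about 2 mm. A picture is of the moment at which its call begins. There is no depth.
- bot.close_job(): hands the job in; it is judged then, once.
The state is a dict: "t": time; "joints": joint angles; "joint_velocities": joint speeds; "effort": joint torques, N m; "tcp_pos": TCP position; "tool_rot": TCP orientation; "ft_force": force on the tool from outside, world axes, zero at the start; "wrist_torque": the same for the moment, N m; "width": finger opening in m; "grasp_force": force on a finger pad.
Only numpy, scipy, OpenCV 4.12 (cv2) and the standard library are available. Lean on these libraries where they do the work, as an engineer would, in place of code of your own. Each camera call takes 0.05 s, during which the arm holds its last target. There are 200 camera calls.

## Working session

There is one attempt and no reset: what is moved stays moved. The work goes in short steps, Python scripts to look and compute and a tool call to move; the robot and the scene stay as the last step left them, time stands still between calls to the robot, and variables do not carry over. Pictures are saved under pics/ and viewed, at most 10 in all, crops included, and the job is handed in when it is done.

Besides the shell and the picture viewer there is one more tool, called after "Request:" as a command line: name --argument value ..., lists and objects as JSON in quotes. play_rows: Moves the arm, as the interface text tells. Its arguments: {"type":"object","properties":{"motion":{"type":"array"},"force":{"type":"number"}},"required":["motion"]}

```bash
mkdir -p pics && cat > h.py <<'E'
import numpy as np, cv2, json
from workcell import bot
from scipy.spatial.transform import Rotation as R
def grab(name,fn):
    d=bot.grab_frame(name); cv2.imwrite(f'pics/{fn}.png',cv2.cvtColor(d['frame'],cv2.COLOR_RGB2BGR))
    np.savez(f'pics/{fn}.npz',**{k:v for k,v in d.items()}); return d
def load(fn): return np.load(f'pics/{fn}.npz')
def K(d):
    f=d['frame'].shape[0]/2/np.tan(np.radians(float(d['fov_y']))/2); return f,float(d['cx']),float(d['cy'])
def ray(d,u,v):
    f,cx,cy=K(d); Rm=R.from_rotvec(d['rvec']).as_matrix(); return -Rm.T@d['tvec'], Rm.T@np.array([(u-cx)/f,(v-cy)/f,1])
def at(d,u,v,z):
    o,r=ray(d,u,v); return o+r*(z-o[2])/r[2]
def proj(d,p):
    f,cx,cy=K(d); q=R.from_rotvec(d['rvec']).as_matrix()@np.array(p)+d['tvec']; return f*q[0]/q[2]+cx,f*q[1]/q[2]+cy
E
python3 - <<'E'
from h import *
for n in('top','scene'):
    d=grab(n,n+'0'); print(n,d['fov_y'],d['cx'],d['cy'],ray(d,d['cx'],d['cy']))
s=bot.observe(); print(s)
a=cv2.imread('pics/top0.png'); cv2.imwrite('pics/top0b.png',cv2.resize(a,(800,600),interpolation=cv2.INTER_CUBIC))
E
```

```text
top 42.50976720277812 266.7153517845023 210.9024911630637 (array([0.41588866, 0.07925426, 1.73043931]), array([ 0.08024385, -0.01257868, -0.99669589]))
scene 50.76088071767283 281.30709561224813 209.7033722014074 (array([ 1.40318804, -0.59074152,  0.99641966]), array([-0.59078607,  0.47876123, -0.64943014]))
{'t': 0.1, 'joints': array([-1.33200492e+00,  1.26275420e-01, -4.05131055e-02,  1.40540723e+00,
       -3.28509433e-06,  1.57077246e+00]), 'joint_velocities': array([-1.15191569e-05, -1.57929371e-03,  1.76617277e-03,  1.14467507e-03,
        7.16145753e-04, -1.07234039e-03]), 'effort': array([ 1.40351007e-03, -4.36909962e+01,  3.53603160e+01,  1.39018099e-02,
        9.62147737e-05,  1.97823778e-05]), 'tcp_pos': array([ 0.12409529, -0.50976909,  0.25562675]), 'tool_rot': array([-3.11784335e+00, -3.74073883e-01,  2.66814167e-04]), 'ft_force': array([-0.64463471, -0.28555305, -0.4059468 ]), 'wrist_torque': array([ 0.00924146, -0.00447135, -0.04512125]), 'grasp_force': 0.0, 'width': 0.08505928913895418}
```

View pics/top0b.png

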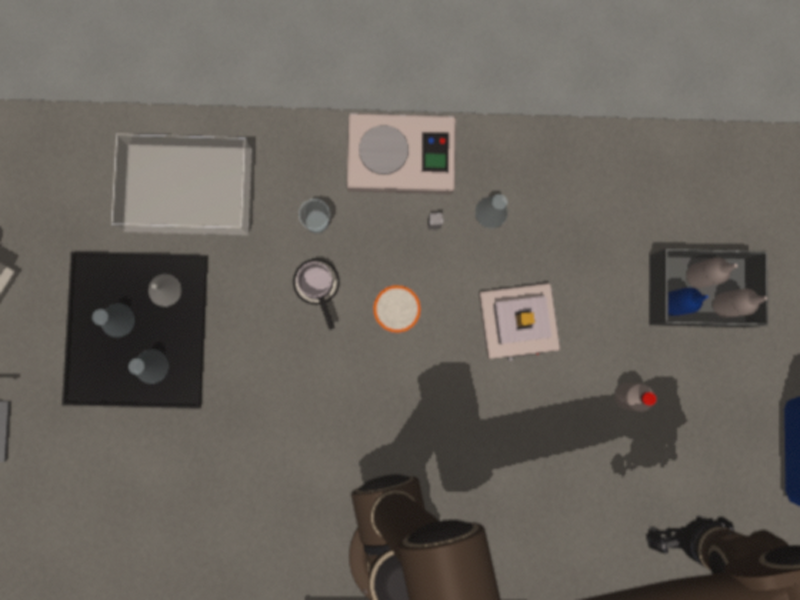

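View pics/scene0.png

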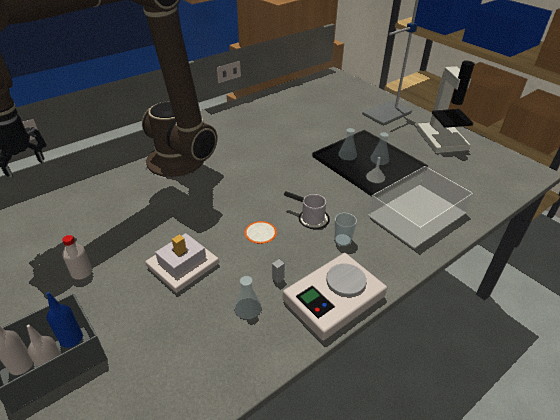

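The top view shows the cup near (317,282) with its handle to (332,325), the ring near (397,309), and the sample near (526,319), all in the 800 px picture. I'll enlarge that strip.

```bash
python3 - <<'E'
from h import *
a=cv2.imread('pics/top0.png')[165:265,197:397]; cv2.imwrite('pics/c1.png',cv2.resize(a,(800,400),interpolation=cv2.INTER_CUBIC))
d=load('top0')
g=lambda u,v,z:print(u,v,np.round(at(d,u*.7,v*.7,z),4))
g(397,309,0);g(332,325,.062);g(526,319,.116)
# orange ring by colour
im=cv2.cvtColor(d['frame'],cv2.COLOR_RGB2HSV); m=cv2.inRange(im,(5,120,120),(18,255,255)); m[:,320:]=0
ys,xs=np.nonzero(m); print(len(xs)); e=cv2.fitEllipse(np.stack([xs,ys],1).astype(np.float32)); print(e,at(d,*e[0],0))
E
```

```text
397 309 [0.5388 0.021  0.    ]
332 325 [0.4958 0.1628 0.062 ]
526 319 [ 0.517  -0.2468  0.116 ]
238
((277.49053955078125, 215.76414489746094), (31.34518051147461, 31.573701858520508), 173.89605712890625) [0.54049693 0.02237085 0.        ]
```

View pics/c1.png

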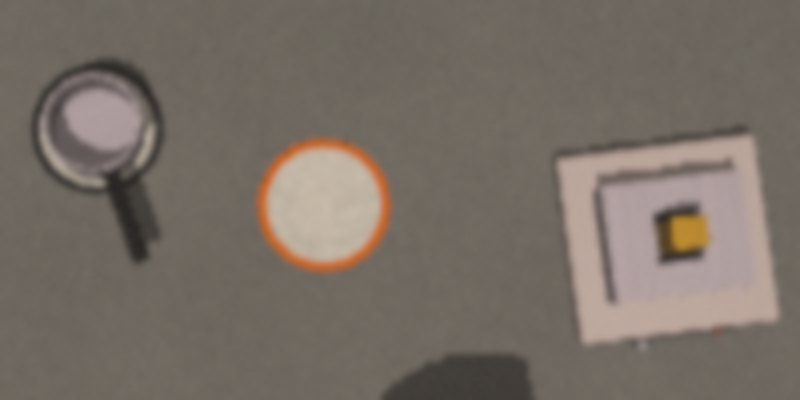

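The enlarged crop shows the cup rim centred near (98,127), the handle axis running from (116,180) to (138,258), and the ring centred at (324,205). The heater corners are (555,155), (750,130), (780,320) and (580,343). The sample top is at (690,232). The block's long side runs left to right in the picture, so the slot's y is roughly world y.

```bash
python3 - <<'E'
from h import *
d=load('top0')
P=lambda x,y,z:at(d,197+(x+.5)/4-.5,165+(y+.5)/4-.5,z)
c=P(98,127,.075); h0=P(117,185,.068); h1=P(139,256,.068)
print('cup',c,'bench ring',P(98,124,0),'h',h0,h1)
dirv=(c-h1)[:2]; print('end dist',np.linalg.norm(dirv)); u=dirv/np.linalg.norm(dirv); print('yaw',np.degrees(np.arctan2(u[1],u[0])),'bar yaw',np.degrees(np.arctan2(*(h0-h1)[[1,0]])))
print('grasp',c[:2]-.086*u)
H=[P(*q,.03) for q in((555,155),(750,130),(780,320),(580,343))]; print(np.round(H,4)); print('heater c',np.mean(H,0),[np.linalg.norm(H[i]-H[i-1]) for i in range(4)])
for i in range(4): 
  v=H[i]-H[i-1]; print(np.degrees(np.arctan2(v[1],v[0])))
print('sample',P(690,232,.116))
s=bot.observe(); T=R.from_rotvec(s['tool_rot']).as_matrix(); print(T)
w=bot.grab_frame('wrist'); print(T.T@(ray(w,w['cx'],w['cy'])[0]-s['tcp_pos']),T.T@ray(w,w['cx'],w['cy'])[1],w['fov_y'])
E
```

```text
cup [0.59012579 0.19990314 0.075     ] bench ring [0.60044564 0.20545013 0.        ] h [0.5463118  0.18427643 0.068     ] [0.49199349 0.16557865 0.068     ]
end dist 0.10396210301053264
yaw 19.27869748600296 bar yaw 18.994798803852984
grasp [0.50894834 0.17150908]
[[ 0.5828 -0.1591  0.03  ]
 [ 0.6071 -0.3139  0.03  ]
 [ 0.457  -0.339   0.03  ]
 [ 0.4347 -0.1813  0.03  ]]
heater c [ 0.52040077 -0.24834732  0.03      ] [np.float64(0.14968841630074722), np.float64(0.15668542166776367), np.float64(0.15209728902380257), np.float64(0.15933023065158522)]
8.510117833641692
-81.08305219402509
-170.4939486610113
98.05220891369436
sample [ 0.51911119 -0.24956325  0.116     ]
[[ 9.71618903e-01  2.36551464e-01 -3.34196694e-04]
 [ 2.36551700e-01 -9.71617953e-01  1.35894242e-03]
 [-3.25168835e-06 -1.39942894e-03 -9.99999021e-01]]
[ 0.08046737 -0.00036769 -0.11652103] [-3.05735325e-01 -1.26747161e-04  9.52116534e-01] 66.37959565188417
```

Request:
play_rows --motion '[[[0,0,-5.3],[0,0,0],0],[[0,0,0],[29,-26,0],0],[[0,0,0],[29,-26,0],0],[[0,0,0],[29,-26,0],0],[[0,0,0],[29,-26,0],0],[[0,0,0],[29,-26,0],0],[[0,0,0],[29,-26,0],0],[[0,0,0],[29,-26,0],0],[[0,0,0],[29,-26,0],0],[[0,0,0],[29,-26,0],0],[[0,0,0],[29,-26,0],0],[[0,0,0],[29,-26,0],0]]'

```text
t: 1.35
tcp_pos: [0.3331, -0.1343, 0.2563]
tool_rot: [3.098, 0.518, 0.0]
ft_force: [1.3, -1.7, -0.8]
width: 0.0855
grasp_force: 0.0
```

Request:
play_rows --motion '[[[0,0,0],[29,-26,3],0],[[0,0,0],[29,-26,5],0],[[0,0,0],[29,-26,5],0],[[0,0,0],[29,-26,5],0],[[0,0,0],[29,-26,5],0],[[0,0,0],[29,-26,5],0],[[0,0,0],[29,-26,5],0],[[0,0,0],[29,-26,5],0],[[0,0,0],[25,-26,0],0],[[0,0,0],[0,0,0],0],[[0,0,0],[0,0,0],0]]'

```text
t: 2.45
tcp_pos: [0.4995, 0.1694, 0.2176]
tool_rot: [3.098, 0.52, -0.003]
ft_force: [-0.5, -0.1, 0.2]
width: 0.0856
grasp_force: 0.0
```

```bash
python3 - <<'E'
from h import *
d=grab('wrist','w1'); s=bot.observe(); T=R.from_rotvec(s['tool_rot']).as_matrix(); print(s['t'],s['tcp_pos'],T)
a=cv2.imread('pics/w1.png'); cv2.imwrite('pics/w1b.png',cv2.resize(a,(800,600)))
E
```

```text
2.5 [0.49927747 0.16871872 0.21793211] [[ 9.45536037e-01  3.25515682e-01 -1.06974398e-03]
 [ 3.25515115e-01 -9.45536598e-01 -6.71473491e-04]
 [-1.23005723e-03  2.86684549e-04 -9.99999202e-01]]
```

View pics/w1b.png

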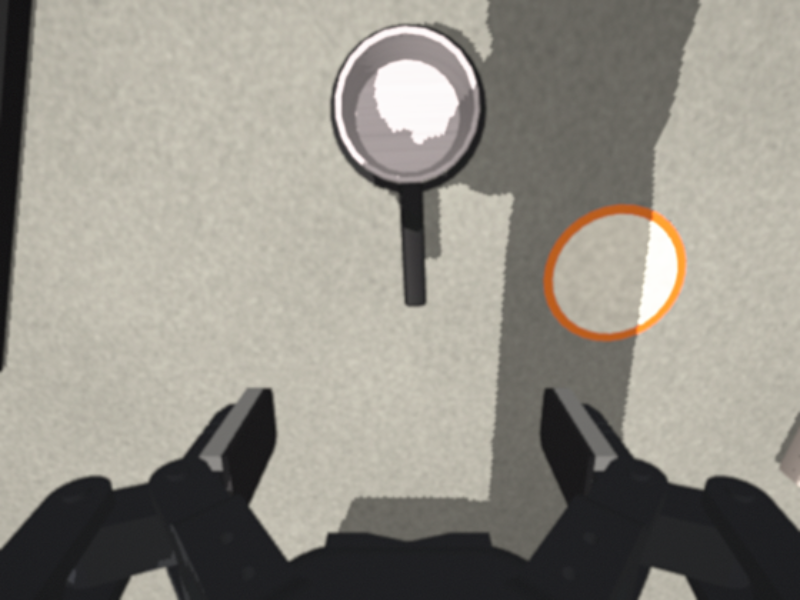

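The wrist view shows the cup rim centred near (408,104). The handle axis runs from (411,195) to its outer end at (415,303), and the ring centre is near (616,273).

```bash
python3 - <<'E'
from h import *
d=load('w1'); s=bot.observe(); T=R.from_rotvec(s['tool_rot']).as_matrix(); p=s['tcp_pos']
P=lambda x,y,z:at(d,(x+.5)*.7-.5,(y+.5)*.7-.5,z)
c=P(408,103,.075); e=P(415,303,.066); h=P(411,200,.068); r=P(616,273,0)
rr=[P(333,103,.075),P(485,103,.075),P(408,24,.075),P(408,185,.075)]
print(c,[np.linalg.norm(rr[0]-rr[1]),np.linalg.norm(rr[2]-rr[3])],np.mean(rr,0)); print(e,h,'ring',r)
u=(h-e)[:2]; print('yaw h',np.degrees(np.arctan2(u[1],u[0]))); u=(c-e)[:2]; print(np.linalg.norm(u),'yaw',np.degrees(np.arctan2(u[1],u[0]))); u/=np.linalg.norm(u)
g=c[:2]-.086*u; print('grasp',g, e[:2]+.027*u,'tool',T.T@(np.r_[g,.062]-p))
E
```

```text
[0.59985498 0.20414841 0.075     ] [np.float64(0.07907281115548982), np.float64(0.07749291011217588)] [0.59868903 0.20346957 0.075     ]
[0.49514184 0.16343831 0.066     ] [0.55306204 0.18618293 0.068     ] ring [0.54677333 0.02080347 0.        ]
yaw h 21.439387070227
0.11234835912728838 yaw 21.244957996798053
grasp [0.51969956 0.1729858 ] [0.52030692 0.17322192] tool [0.02089063 0.00256833 0.15590727]
```

Request:
play_rows --motion '[[[0,0,-2],[20.5,2,0],0],[[0,0,0],[0,0,35],0],[[0,0,0],[0,0,35],0],[[0,0,0],[0,0,35],0],[[0,0,0],[0,0,30],0],[[0,0,0],[0,0,15],0],[[0,0,0],[0,0,0],0.5],[[0,0,0],[0,0,0],0.7],[[0,0,0],[0,0,0],0.85],[[0,0,0],[0,0,0],1],[[0,0,0],[0,0,0],1],[[0,0,0],[0,0,0],1]]' --force 30

```text
t: 3.7
tcp_pos: [0.5202, 0.1739, 0.0693]
tool_rot: [-3.089, -0.572, -0.002]
ft_force: [-1.3, -0.3, 5.2]
width: 0.0132
grasp_force: 34.0
```

Request:
play_rows --motion '[[[0,0,0],[-2,2.5,0],1],[[0,0,0],[-4,5,0],1],[[0,0,0],[-6,7.5,0],1],[[0,0,0],[-6,7.5,0],1],[[0,0,0],[-6,7.5,0],1],[[0,0,0],[-6,7.5,0],1],[[0,0,0],[-6,7.5,0],1],[[0,0,0],[-6,7.5,0],1],[[0,0,0],[-6,7.5,0],1],[[0,0,0],[-6,7.5,0],1],[[0,0,0],[-6,7.5,0],1]]'

```text
t: 4.8
tcp_pos: [0.4903, 0.0815, 0.0684]
tool_rot: [-3.089, -0.572, -0.0]
ft_force: [2.3, 5.1, 4.1]
width: 0.0132
grasp_force: 34.1
```

Request:
play_rows --motion '[[[0,0,0],[-6,7.5,0],1],[[0,0,0],[-6,7.5,0],1],[[0,0,0],[-6,7.5,0],1],[[0,0,0],[-6,7.5,0],1],[[0,0,0],[-6,7.5,0],1],[[0,0,0],[-6,7.5,0],1],[[0,0,0],[-6,7.5,0],1],[[0,0,0],[-6,7.5,0],1],[[0,0,0],[-5,7,0],1],[[0,0,0],[-3,5,0],1],[[0,0,0],[-2,4,0],1],[[0,0,0],[0,0,0],1]]'

```text
t: 6.0
tcp_pos: [0.4632, -0.0101, 0.0683]
tool_rot: [3.089, 0.571, -0.001]
ft_force: [-0.2, 2.9, 6.0]
width: 0.0134
grasp_force: 34.3
```

```bash
python3 - <<'E'
from h import *
d=grab('top','top2'); d=grab('wrist','w2'); s=bot.observe(); print(s['t'],s['tcp_pos'],s['ft_force'])
a=cv2.imread('pics/w2.png'); b=cv2.imread('pics/top2.png')[180:250,240:310]
cv2.imwrite('pics/m2.png',np.hstack([cv2.resize(a,(500,375)),cv2.resize(b,(300,375),interpolation=cv2.INTER_CUBIC)]))
print([proj(load('top2'),q) for q in((.543,.0215,0),(.543,.0215,.075))])
E
```

```text
6.1 [ 0.46329463 -0.0100071   0.06834206] [-0.69019826  3.64921124  5.59672362]
[(np.float64(277.7807058323368), np.float64(214.9952596373108)), (np.float64(278.63850114290324), np.float64(213.23227474036062))]
```

View pics/m2.png

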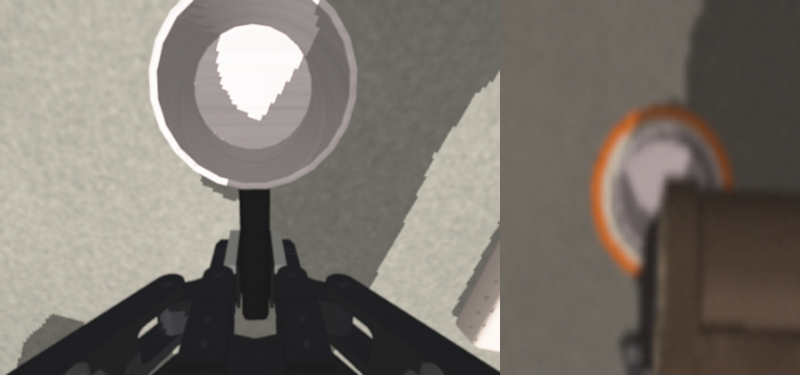

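The cup now sits inside the orange ring in both halves of the picture. In the top crop the ring's left and right edges are at x=595 and 732, and the rim's are at about 607 and 722. I'll release it, rise, and go to the sample.

Request:
play_rows --motion '[[[0,0,0],[0,0,0],0.7],[[0,0,0],[0,0,0],0.4],[[0,0,0],[0,0,0],0.3],[[0,0,0],[0,0,0],0.3],[[0,0,0],[0,0,0],0.3],[[0,0,0],[0,0,-15],0.3],[[0,0,0],[0,0,-35],0.3],[[0,0,0],[0,0,-40],0.3],[[0,0,0],[0,0,-40],0.3],[[0,0,0],[0,0,-30],0.3],[[0,0,0],[0,0,0],0.3]]'

```text
t: 7.2
tcp_pos: [0.4655, -0.0096, 0.2327]
tool_rot: [3.087, 0.572, 0.011]
ft_force: [0.7, -0.2, 0.1]
width: 0.0598
grasp_force: 0.0
```

```bash
python3 - <<'E'
from h import *
d=grab('wrist','w3'); s=bot.observe(); T=R.from_rotvec(s['tool_rot']).as_matrix(); print(s['t'],s['tcp_pos'],s['width'])
Rz=R.from_rotvec([0,0,np.radians(8.75)]).as_matrix(); T2=Rz@np.diag([1,-1,-1.])
print('to sample (tool, after turn)',T2.T@(np.array([.52,-.249,.215])-s['tcp_pos']))
print('turn deg',np.degrees(R.from_matrix(T.T@T2).as_rotvec()))
# rims: orange
im=cv2.cvtColor(d['frame'],cv2.COLOR_RGB2HSV); m=cv2.inRange(im,(5,120,90),(18,255,255)); ys,xs=np.nonzero(m)
e=cv2.fitEllipse(cv2.convexHull(np.stack([xs,ys],1).astype(np.float32))); print(len(xs),e,at(d,*e[0],0))
cv2.imwrite('pics/w3b.png',cv2.resize(cv2.imread('pics/w3.png'),(800,600)))
E
```

```text
7.25 [ 0.46476212 -0.00956237  0.23031944] 0.06028703345164173
to sample (tool, after turn) [0.01817093 0.24505391 0.01531944]
turn deg [ 0.07852172 -0.22825518 12.22855362]
1488 ((393.56298828125, 185.49264526367188), (156.5963897705078, 388.1275329589844), 127.81855010986328) [ 0.50943501 -0.12253414  0.        ]
```

View pics/w3b.png

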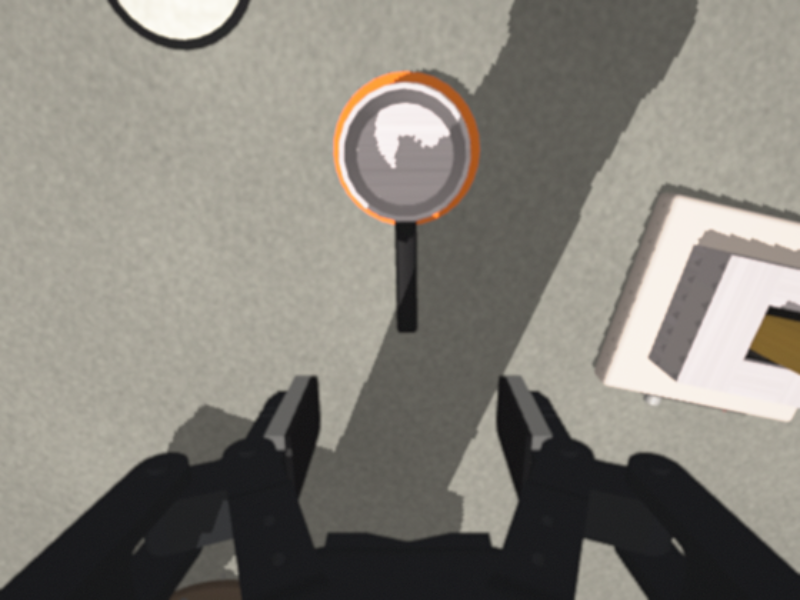

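The released cup stands centred in the ring: ring centre near (406,147), rim centre near (406,152). Next is the sample.

Request:
play_rows --motion '[[[0,0,6.1],[0,0,0],0.1],[[0,0,6.1],[0,0,0],0.1],[[0,0,0],[2,30,0],0.1],[[0,0,0],[2,35,0],0.1],[[0,0,0],[2,35,0],0.1],[[0,0,0],[2,35,0],0.1],[[0,0,0],[2,35,3],0.1],[[0,0,0],[2,35,4],0.1],[[0,0,0],[3,25,4],0.1],[[0,0,0],[3,15,4],0.1],[[0,0,0],[0,0,0],0.1],[[0,0,0],[0,0,0],0.1]]'

```text
t: 8.45
tcp_pos: [0.5184, -0.2482, 0.2124]
tool_rot: [-3.131, -0.24, 0.002]
ft_force: [-0.5, 0.7, 0.3]
width: 0.0771
grasp_force: 0.0
```

```bash
python3 - <<'E'
from h import *
d=grab('wrist','w4'); s=bot.observe(); T=R.from_rotvec(s['tool_rot']).as_matrix(); print(s['t'],s['tcp_pos'],T)
cv2.imwrite('pics/w4b.png',cv2.resize(cv2.imread('pics/w4.png'),(800,600)))
E
```

```text
8.5 [ 0.51852948 -0.24789815  0.21295179] [[ 9.88170229e-01  1.53358409e-01 -8.93124813e-04]
 [ 1.53359087e-01 -9.88170244e-01  7.48250922e-04]
 [-7.67808794e-04 -8.76368091e-04 -9.99999321e-01]]
```

View pics/w4b.png

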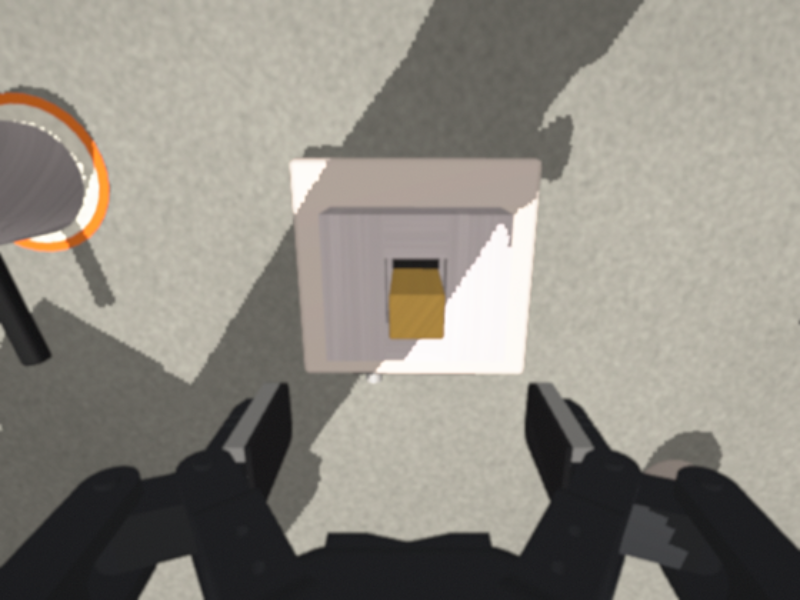

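The sample's top face has corners near (390,294), (443,294), (445,338) and (389,338), so its centre is near (417,316). The slot's end lines are at x=387 and 446, and the heater corners are (290,160), (541,160), (524,373) and (305,373).

```bash
python3 - <<'E'
from h import *
d=load('w4'); s=bot.observe(); T=R.from_rotvec(s['tool_rot']).as_matrix(); p=s['tcp_pos']
P=lambda x,y,z:at(d,(x+.5)*.7-.5,(y+.5)*.7-.5,z)
t=lambda x,y,z:np.round(1000*(T.T@(P(x,y,z)-p)),1)
for q in((390,294),(443,294),(445,338),(389,338)): print('top',t(*q,.116))
print(t(387,275,.07),t(446,275,.07))
H=[P(*q,.03) for q in((290,160),(541,160),(524,373),(305,373))]; print([t(*q,.03) for q in((290,160),(541,160),(524,373),(305,373))])
print('world',P(417,316,.116),np.mean(H,0))
E
```

```text
top [16.3 -9.  96.9]
top [16.3 16.7 96.9]
top [-6.7 18.2 96.9]
top [-6.7 -9.8 97. ]
[ 14.  -12.5 143. ] [ 14.   21.8 142.9]
[array([ 77.5, -73.7, 183. ]), array([ 77.4,  82.4, 182.8]), array([-69. ,  83.1, 182.9]), array([-69. , -74.6, 183.1])]
world [ 0.52399864 -0.25114634  0.116     ] [ 0.52320114 -0.25138155  0.03      ]
```

Request:
play_rows --motion '[[[0,0,0],[4.5,4.3,20],0.1],[[0,0,0],[0,0,30],0.1],[[0,0,0],[0,0,30],0.1],[[0,0,0],[0,0,20],0.2],[[0,0,0],[0,0,5],0.4],[[0,0,0],[0,0,0],0.5],[[0,0,0],[0,0,0],0.6],[[0,0,0],[0,0,0],0.7],[[0,0,0],[0,0,0],0.85],[[0,0,0],[0,0,0],1],[[0,0,0],[0,0,0],1],[[0,0,0],[0,0,0],1]]' --force 80

```text
t: 9.7
tcp_pos: [0.5248, -0.252, 0.1103]
tool_rot: [-3.132, -0.241, -0.005]
ft_force: [-1.6, 3.9, 6.1]
width: 0.0275
grasp_force: 78.3
```

Request:
play_rows --motion '[[[-1.5,0,0],[0,-1.4,-0.1],1],[[-1.5,0,0],[0,-1.4,-0.1],1],[[-1.5,0,0],[0,-1.4,-0.1],1],[[-1.5,0,0],[0,-1.4,-0.1],1],[[-1.5,0,0],[0,-1.4,-0.1],1]]'

```text
t: 10.2
tcp_pos: [0.5237, -0.2447, 0.1104]
tool_rot: [3.002, 0.231, 0.02]
ft_force: [-0.8, 5.3, 6.6]
width: 0.0266
grasp_force: 78.9
```

Request:
play_rows --motion '[[[2.5,0,0],[0,2.4,-0.15],1],[[2.5,0,0],[0,2.4,-0.15],1],[[2.5,0,0],[0,2.4,-0.15],1],[[2.5,0,0],[0,2.4,-0.15],1],[[2.5,0,0],[0,2.4,-0.15],1],[[2.5,0,0],[0,2.4,-0.15],1]]'

```text
t: 10.8
tcp_pos: [0.5256, -0.2594, 0.1105]
tool_rot: [-3.0, -0.231, 0.013]
ft_force: [0.1, 3.3, -1.6]
width: 0.0267
grasp_force: 80.1
```

```bash
cat >> h.py <<'E'
def st():
    s=bot.observe(); T=R.from_rotvec(s['tool_rot']).as_matrix(); u=T[:,1]; 
    tilt=np.arctan2(-T[:,2]@np.array([-.152,.988,0]),-T[2,2])  # + = top leans to world +y side
    print('t',s['t'],'tcp',np.round(s['tcp_pos'],4),'lean+y deg',round(np.degrees(tilt),2),'piv dist',round((s['tcp_pos'][2]-.056)/np.cos(tilt)*1000,1),'F',np.round(s['ft_force'],1),'M',np.round(s['wrist_torque'],2),'w',round(s['width'],4),'g',s['grasp_force'])
    pv=s['tcp_pos']+T[:,2]*.0; L=(s['tcp_pos'][2]-.056)/-T[2,2]; q=s['tcp_pos']+T[:,2]*L; print('axis at z=.056',np.round(q,4),'along slot',round(1000*(q-[.5243,-.2514,.056])@np.array([-.152,.988,0]),2))
E
python3 - <<'E'
from h import *
st()
E
```

```text
t 10.8 tcp [ 0.5256 -0.2594  0.1105] lean+y deg -7.61 piv dist 54.9 F [ 0.1  3.3 -1.6] M [ 0.19 -0.31 -0.07] w 0.0267 g 80.05922555923462
axis at z=.056 [ 0.5246 -0.2522  0.056 ] along slot -0.83
```

Request:
play_rows --motion '[[[-2.5,0,0],[0,-2.4,-0.2],1],[[-2.5,0,0],[0,-2.4,-0.2],1],[[-2.5,0,0],[0,-2.4,-0.2],1],[[-2.5,0,0],[0,-2.4,-0.2],1],[[-2.5,0,0],[0,-2.4,-0.2],1],[[-2.5,0,0],[0,-2.4,-0.2],1]]'

```text
t: 11.4
tcp_pos: [0.5232, -0.2455, 0.111]
tool_rot: [3.001, 0.23, 0.016]
ft_force: [1.6, -1.5, -8.4]
width: 0.0265
grasp_force: 79.6
```

Request:
play_rows --motion '[[[2.5,0,0],[0,2.4,-0.2],1],[[2.5,0,0],[0,2.4,-0.2],1],[[2.5,0,0],[0,2.4,-0.2],1],[[2.5,0,0],[0,2.4,-0.2],1],[[2.5,0,0],[0,2.4,-0.2],1],[[2.5,0,0],[0,2.4,-0.2],1]]'

```text
t: 12.0
tcp_pos: [0.5253, -0.2596, 0.1122]
tool_rot: [-3.0, -0.231, 0.015]
ft_force: [2.3, 1.0, -9.7]
width: 0.0268
grasp_force: 80.7
```

```bash
python3 -c "
from h import *
st()"
```

```text
t 12.0 tcp [ 0.5253 -0.2596  0.1122] lean+y deg -7.62 piv dist 56.7 F [ 2.3  1.  -9.7] M [-0.17 -0.76 -0.09] w 0.0268 g 80.68223118782043
axis at z=.056 [ 0.5242 -0.2521  0.056 ] along slot -0.71
```

Request:
play_rows --motion '[[[-2.5,0,0],[0,-2.5,0],1],[[-2.5,0,0],[0,-2.5,-0.2],1],[[-2.5,0,0],[0,-2.5,-0.2],1],[[-2.5,0,0],[0,-2.5,-0.2],1],[[-2.5,0,0],[0,-2.5,-0.2],1],[[-2.5,0,0],[0,-2.5,-0.1],1]]'

```text
t: 12.6
tcp_pos: [0.523, -0.2451, 0.1133]
tool_rot: [3.0, 0.23, 0.015]
ft_force: [3.0, -3.2, -11.5]
width: 0.0269
grasp_force: 80.9
```

Request:
play_rows --motion '[[[2.5,0,0],[0,2.5,0],1],[[2.5,0,0],[0,2.5,-0.2],1],[[2.5,0,0],[0,2.5,-0.2],1],[[2.5,0,0],[0,2.5,-0.2],1],[[2.5,0,0],[0,2.5,-0.2],1],[[2.5,0,0],[0,2.5,-0.1],1]]'

```text
t: 13.2
tcp_pos: [0.5253, -0.2596, 0.1146]
tool_rot: [-3.0, -0.231, 0.015]
ft_force: [2.5, 0.5, -9.7]
width: 0.0268
grasp_force: 81.9
```

Request:
play_rows --motion '[[[-2.5,0,0],[0,-2.6,0],1],[[-2.5,0,0],[0,-2.6,-0.2],1],[[-2.5,0,0],[0,-2.6,-0.2],1],[[-2.5,0,0],[0,-2.6,-0.2],1]]'

```text
t: 13.6
tcp_pos: [0.5237, -0.2498, 0.1156]
tool_rot: [3.087, 0.236, 0.005]
ft_force: [2.8, -3.0, -11.8]
width: 0.0268
grasp_force: 81.8
```

```bash
python3 -c "
from h import *
st()"
```

```text
t 13.6 tcp [ 0.5237 -0.2498  0.1156] lean+y deg 2.61 piv dist 59.6 F [  2.8  -3.  -11.8] M [-0.3  -0.75  0.04] w 0.0268 g 81.81934833526611
axis at z=.056 [ 0.5241 -0.2525  0.056 ] along slot -1.06
```

Request:
play_rows --motion '[[[-2.5,0,0],[0,-2.6,-0.1],1],[[-2.5,0,0],[0,-2.6,0],1],[[2.5,0,0],[0,2.6,0],1],[[2.5,0,0],[0,2.6,-0.1],1],[[2.5,0,0],[0,2.6,-0.15],1],[[2.5,0,0],[0,2.6,-0.15],1],[[2.5,0,0],[0,2.6,-0.15],1],[[2.5,0,0],[0,2.6,-0.05],1]]'

```text
t: 14.4
tcp_pos: [0.5254, -0.2596, 0.1169]
tool_rot: [-3.0, -0.231, 0.014]
ft_force: [1.3, 1.9, -7.4]
width: 0.0267
grasp_force: 82.7
```

Request:
play_rows --motion '[[[-2.5,0,0],[0,-2.65,0],1],[[-2.5,0,0],[0,-2.65,-0.1],1],[[-2.5,0,0],[0,-2.65,-0.15],1],[[-2.5,0,0],[0,-2.65,-0.15],1],[[-2.5,0,0],[0,-2.65,-0.15],1],[[-2.5,0,0],[0,-2.65,-0.05],1],[[2.5,0,0],[0,2.65,0],1],[[2.5,0,0],[0,2.65,-0.1],1],[[2.5,0,0],[0,2.65,-0.15],1],[[2.5,0,0],[0,2.65,-0.15],1],[[2.5,0,0],[0,2.65,-0.15],1],[[2.5,0,0],[0,2.65,-0.05],1]]'

```text
t: 15.6
tcp_pos: [0.5254, -0.2597, 0.1188]
tool_rot: [-3.0, -0.231, 0.014]
ft_force: [1.5, 2.2, -6.5]
width: 0.027
grasp_force: 83.2
```

```bash
python3 - <<'E'
from h import *
st()
d=grab('scene','s5'); cv2.imwrite('pics/s5b.png',cv2.resize(cv2.imread('pics/s5.png')[200:320,120:280],(800,600),interpolation=cv2.INTER_CUBIC))
E
```

```text
t 15.6 tcp [ 0.5254 -0.2597  0.1188] lean+y deg -7.61 piv dist 63.4 F [ 1.5  2.2 -6.5] M [-0.09 -0.5  -0.06] w 0.027 g 83.22392463684082
axis at z=.056 [ 0.5242 -0.2514  0.056 ] along slot -0.0
```

View pics/s5b.png

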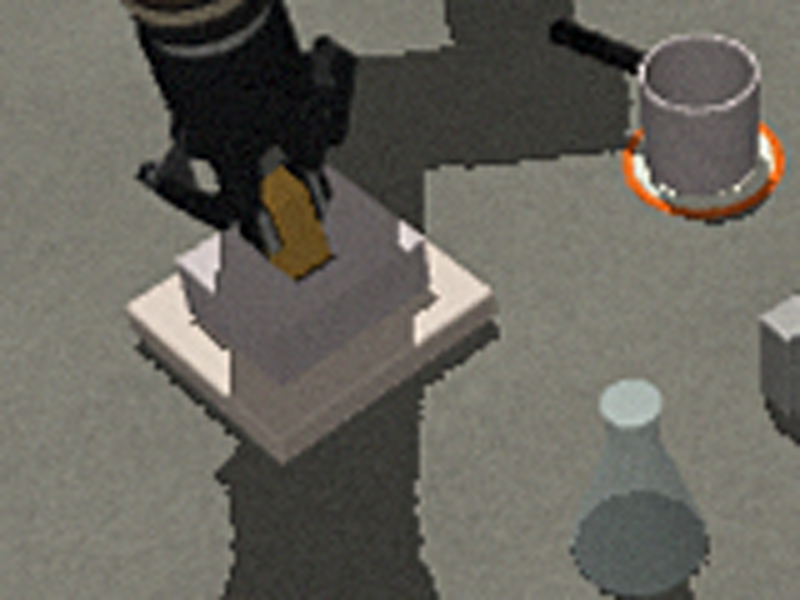

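The dry block sits flat on the heater at (300,300), the sample leans in the grip at (295,230), and the cup stands in the ring at (700,120). I'll keep rocking.

Request:
play_rows --motion '[[[-2.5,0,0],[0,-2.8,0],1],[[-2.5,0,0],[0,-2.8,-0.15],1],[[-2.5,0,0],[0,-2.8,-0.2],1],[[-2.5,0,0],[0,-2.8,-0.2],1],[[-2.5,0,0],[0,-2.8,-0.2],1],[[-2.5,0,0],[0,-2.8,-0.05],1],[[2.5,0,0],[0,2.8,0],1],[[2.5,0,0],[0,2.8,-0.15],1],[[2.5,0,0],[0,2.8,-0.2],1],[[2.5,0,0],[0,2.8,-0.2],1],[[2.5,0,0],[0,2.8,-0.2],1],[[2.5,0,0],[0,2.8,-0.05],1]]'

```text
t: 16.85
tcp_pos: [0.5254, -0.2594, 0.1212]
tool_rot: [-3.001, -0.231, 0.014]
ft_force: [2.3, 3.1, -6.0]
width: 0.0268
grasp_force: 83.3
```

Request:
play_rows --motion '[[[-2.5,0,0],[0,-2.9,0],1],[[-2.5,0,0],[0,-2.9,-0.15],1],[[-2.5,0,0],[0,-2.9,-0.2],1],[[-2.5,0,0],[0,-2.9,-0.2],1],[[-2.5,0,0],[0,-2.9,-0.2],1],[[-2.5,0,0],[0,-2.9,-0.05],1],[[2.5,0,0],[0,2.9,0],1],[[2.5,0,0],[0,2.9,-0.15],1],[[2.5,0,0],[0,2.9,-0.2],1],[[2.5,0,0],[0,2.9,-0.2],1],[[2.5,0,0],[0,2.9,-0.2],1],[[2.5,0,0],[0,2.9,-0.05],1]]'

```text
t: 18.05
tcp_pos: [0.5253, -0.2591, 0.1235]
tool_rot: [-3.0, -0.231, 0.015]
ft_force: [2.1, 3.6, -7.5]
width: 0.0266
grasp_force: 83.5
```

```bash
python3 -c "
from h import *
st()"
```

```text
t 18.05 tcp [ 0.5253 -0.2591  0.1235] lean+y deg -7.62 piv dist 68.1 F [ 2.1  3.6 -7.5] M [ 0.36 -0.5  -0.07] w 0.0266 g 83.46386075019836
axis at z=.056 [ 0.524  -0.2502  0.056 ] along slot 1.24
```

Request:
play_rows --motion '[[[-2.5,0,0],[0,-3.0,0],1],[[-2.5,0,0],[0,-3.0,-0.15],1],[[-2.5,0,0],[0,-3.0,-0.2],1],[[-2.5,0,0],[0,-3.0,-0.2],1],[[-2.5,0,0],[0,-3.0,-0.2],1],[[-2.5,0,0],[0,-3.0,-0.05],1],[[2.5,0,0],[0,3.15,0],1],[[2.5,0,0],[0,3.15,-0.15],1],[[2.5,0,0],[0,3.15,-0.2],1],[[2.5,0,0],[0,3.15,-0.2],1],[[2.5,0,0],[0,3.15,-0.2],1],[[2.5,0,0],[0,3.15,-0.05],1]]'

```text
t: 19.25
tcp_pos: [0.5251, -0.2587, 0.1258]
tool_rot: [-2.997, -0.231, 0.015]
ft_force: [1.3, 6.7, -5.7]
width: 0.0271
grasp_force: 83.7
```

Request:
play_rows --motion '[[[-2.5,0,0],[0,-3.1,0],1],[[-2.5,0,0],[0,-3.1,-0.15],1],[[-2.5,0,0],[0,-3.1,-0.2],1],[[-2.5,0,0],[0,-3.1,-0.2],1],[[-2.5,0,0],[0,-3.1,-0.2],1],[[-2.5,0,0],[0,-3.1,-0.05],1],[[2.5,0,0],[0,3.15,0],1],[[2.5,0,0],[0,3.15,-0.15],1],[[2.5,0,0],[0,3.15,-0.2],1],[[2.5,0,0],[0,3.15,-0.2],1],[[2.5,0,0],[0,3.15,-0.2],1],[[2.5,0,0],[0,3.15,-0.05],1]]'

```text
t: 20.45
tcp_pos: [0.5253, -0.2612, 0.129]
tool_rot: [-3.002, -0.23, 0.015]
ft_force: [-0.0, -0.1, -2.6]
width: 0.0267
grasp_force: 85.2
```

```bash
python3 -c "
from h import *
st()"
```

```text
t 20.45 tcp [ 0.5253 -0.2612  0.129 ] lean+y deg -7.49 piv dist 73.6 F [-0.  -0.1 -2.6] M [-0.2  -0.07  0.03] w 0.0267 g 85.16266822814941
axis at z=.056 [ 0.5238 -0.2517  0.056 ] along slot -0.26
```

Request:
play_rows --motion '[[[-2.5,0,0],[0,-3.2,0],1],[[-2.5,0,0],[0,-3.2,-0.1],1],[[-2.5,0,0],[0,-3.2,-0.1],1],[[0,0,0],[0,0,-0.3],1],[[0,0,0],[0,0,-0.4],1],[[0,0,0],[0,0,-0.4],1]]'

```text
t: 21.05
tcp_pos: [0.5239, -0.2517, 0.1308]
tool_rot: [-3.132, -0.24, 0.0]
ft_force: [0.2, -0.7, -3.3]
width: 0.0266
grasp_force: 85.1
```

```bash
python3 -c "
from h import *
st()"
```

```text
t 21.05 tcp [ 0.5239 -0.2517  0.1308] lean+y deg -0.01 piv dist 74.8 F [ 0.2 -0.7 -3.3] M [ 0.02 -0.02  0.01] w 0.0266 g 85.0825023651123
axis at z=.056 [ 0.5239 -0.2517  0.056 ] along slot -0.22
```

Only the sample's own weight is left in the reading, so the cheeks have let go. I'll lift slowly by about 17 mm.

Request:
play_rows --motion '[[[0,0,0],[0,0,-1],1],[[0,0,0],[0,0,-1.5],1],[[0,0,0],[0,0,-1.5],1],[[0,0,0],[0,0,-2],1],[[0,0,0],[0,0,-2],1],[[0,0,0],[0,0,-2],1],[[0,0,0],[0,0,-2],1],[[0,0,0],[0,0,-2],1],[[0,0,0],[0,0,-2],1],[[0,0,0],[0,0,-1],1],[[0,0,0],[0,0,0],1],[[0,0,0],[0,0,0],1]]'

```text
t: 22.25
tcp_pos: [0.5238, -0.2514, 0.1476]
tool_rot: [-3.132, -0.24, 0.0]
ft_force: [-0.1, -0.3, -3.3]
width: 0.0268
grasp_force: 85.1
```

```bash
python3 - <<'E'
from h import *
st()
d=grab('scene','s6'); cv2.imwrite('pics/s6b.png',cv2.resize(cv2.imread('pics/s6.png')[200:320,120:280],(800,600),interpolation=cv2.INTER_CUBIC))
f=lambda q:[(round((u-120)*5),round((v-200)*5)) for u,v in[proj(d,q)]][0]
print('expect foot at z=.083',f((.5243,-.2514,.083)),'mouth',f((.5243,-.2514,.07)))
E
```

```text
t 22.25 tcp [ 0.5238 -0.2514  0.1476] lean+y deg -0.0 piv dist 91.6 F [-0.1 -0.3 -3.3] M [ 0.01 -0.01 -0.02] w 0.0268 g 85.08358955383301
axis at z=.056 [ 0.5238 -0.2514  0.056 ] along slot 0.07
expect foot at z=.083 (300, 234) mouth (303, 250)
```

View pics/s6b.png

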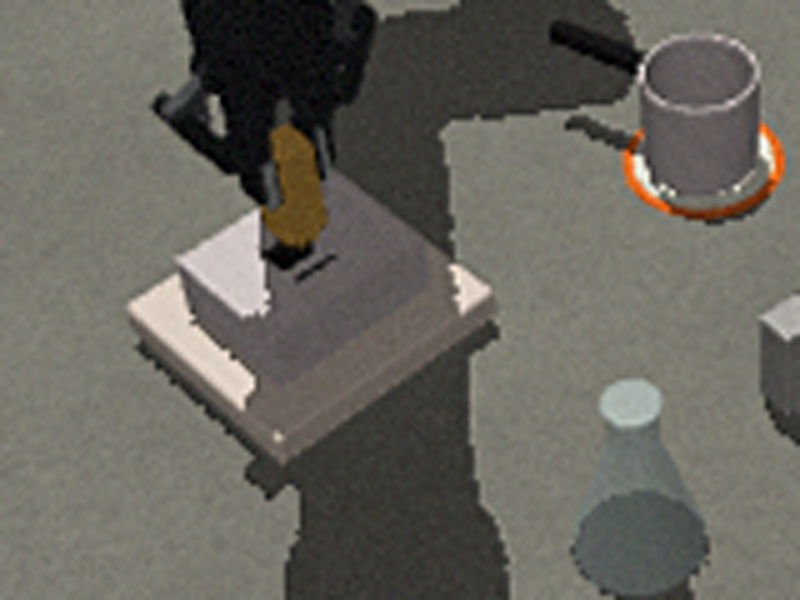

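The sample is upright, with its foot at about (295,245), clear of the slot mouth whose cheeks show at (290,258) and (315,268). The block is down and the cup is still in the ring. I'll raise a few mm more for margin, settle, and hand in.

Request:
play_rows --motion '[[[0,0,0],[0,0,-1.5],1],[[0,0,0],[0,0,-1.5],1],[[0,0,0],[0,0,0],1],[[0,0,0],[0,0,0],1],[[0,0,0],[0,0,0],1],[[0,0,0],[0,0,0],1],[[0,0,0],[0,0,0],1]]'

```text
t: 23.0
tcp_pos: [0.5238, -0.2514, 0.1505]
tool_rot: [-3.132, -0.241, 0.0]
ft_force: [-0.5, -0.1, -4.0]
width: 0.0268
grasp_force: 85.1
```

```bash
python3 -c "
from h import *
st(); print(bot.close_job())"
```

```text
t 23.0 tcp [ 0.5238 -0.2514  0.1505] lean+y deg -0.0 piv dist 94.5 F [-0.5 -0.1 -4. ] M [ 0.02 -0.01  0.  ] w 0.0268 g 85.0830888748169
axis at z=.056 [ 0.5237 -0.2514  0.056 ] along slot 0.08
the job is handed in; nothing more can be done
None
```

I handed the job in at 23 s of the 64 s allowed, with no verdict returned: the cup is released in the orange ring, and the brass sample was rocked free and is held upright about 16 mm above its socket, with the dry block down on the heater.

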